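# Find the empty pocket of the covered nozzle case and fill it

### The job

One pocket of the covered piping-nozzle case is empty. With all covers shut, press the red feeler pins to find the one that goes all the way down, then slide that pocket's cover fully back, stand the loose nozzle upright on the round seat in the middle of the pocket, let go, and slide the cover fully shut again. Never have more than one cover open at a time.

Things in the scene. Friction and masses are not known exactly. Their poses are not given: they have to be found in the camera images.
- tray: Fixed white nozzle case, 263 (x) by 257 (y) by 58 mm high: four roofed pockets side by side in y. Origin: underside, under the middle of the row of pins; +x from the front (blue grips) to the rear, +y left. Each pocket spans 132 mm in x, 57 mm in y. Pins and seats lie at x = 0, y = +93, +31, -31, -93 mm (1 to 4). One pocket, any of them, is empty; the others each hide a standing nozzle like the loose one.
- nozzle: The loose steel piping nozzle, a cone standing on its wide end on a green board, 6 mm thick, right of the case: 33 mm across at the foot, about 10 mm at the tip, 44 mm high, 30 g. Origin at the centre of its underside, z along its axis to the tip. Grip it from above across the cone, 15 to 25 mm above its foot.
- seat_1 (a point): Centre of the round black seat mark (38 mm) on the floor of pocket 1, the leftmost (+y); 5 mm above the worktable, straight under the pin of the shut cover. The pocket's inside runs 67 mm to the front and 65 mm to the rear of it and 28 mm to each side.
- seat_2 (a point): Centre of the round black seat mark (38 mm) on the floor of pocket 2, the second from the left; 5 mm above the worktable, straight under the pin of the shut cover. The pocket's inside runs 67 mm to the front and 65 mm to the rear of it and 28 mm to each side.
- seat_3 (a point): Centre of the round black seat mark (38 mm) on the floor of pocket 3, the third from the left; 5 mm above the worktable, straight under the pin of the shut cover. The pocket's inside runs 67 mm to the front and 65 mm to the rear of it and 28 mm to each side.
- seat_4 (a point): Centre of the round black seat mark (38 mm) on the floor of pocket 4, the rightmost (-y); 5 mm above the worktable, straight under the pin of the shut cover. The pocket's inside runs 67 mm to the front and 65 mm to the rear of it and 28 mm to each side.
- cover_1 (a joint): Grey cover 1 (leftmost (+y)), top face 57.5 mm above the worktable. Value: slid back along case +x, 0 shut to 0.115 m open; needs about 2 N, stays where left. Its blue upright grip (10 mm thick in x, 36 wide, 16 high) is centred at case x = -58 mm + value; push it, or pinch it from above along x, jaws opened to about 50 mm as the pin stands behind.
- cover_2 (a joint): Grey cover 2 (second from the left), top face 57.5 mm above the worktable. Value: slid back along case +x, 0 shut to 0.115 m open; needs about 2 N, stays where left. Its blue upright grip (10 mm thick in x, 36 wide, 16 high) is centred at case x = -58 mm + value; push it, or pinch it from above along x, jaws opened to about 50 mm as the pin stands behind.
- cover_3 (a joint): Grey cover 3 (third from the left), top face 57.5 mm above the worktable. Value: slid back along case +x, 0 shut to 0.115 m open; needs about 2 N, stays where left. Its blue upright grip (10 mm thick in x, 36 wide, 16 high) is centred at case x = -58 mm + value; push it, or pinch it from above along x, jaws opened to about 50 mm as the pin stands behind.
- cover_4 (a joint): Grey cover 4 (rightmost (-y)), top face 57.5 mm above the worktable. Value: slid back along case +x, 0 shut to 0.115 m open; needs about 2 N, stays where left. Its blue upright grip (10 mm thick in x, 36 wide, 16 high) is centred at case x = -58 mm + value; push it, or pinch it from above along x, jaws opened to about 50 mm as the pin stands behind.
- pin_1 (a joint): Red feeler pin of cover 1 (leftmost (+y)), riding on it: a 14 mm round cap, top 73.5 mm above the worktable. Value: pressed down, 0 raised to 0.013 m fully down. A light spring (1 N at the top, 3 N at the bottom) raises it again. Over a nozzle it stops after about 3.5 mm; over an empty pocket it goes down the full 13 mm.
- pin_2 (a joint): Red feeler pin of cover 2 (second from the left), riding on it: a 14 mm round cap, top 73.5 mm above the worktable. Value: pressed down, 0 raised to 0.013 m fully down. A light spring (1 N at the top, 3 N at the bottom) raises it again. Over a nozzle it stops after about 3.5 mm; over an empty pocket it goes down the full 13 mm.
- pin_3 (a joint): Red feeler pin of cover 3 (third from the left), riding on it: a 14 mm round cap, top 73.5 mm above the worktable. Value: pressed down, 0 raised to 0.013 m fully down. A light spring (1 N at the top, 3 N at the bottom) raises it again. Over a nozzle it stops after about 3.5 mm; over an empty pocket it goes down the full 13 mm.
- pin_4 (a joint): Red feeler pin of cover 4 (rightmost (-y)), riding on it: a 14 mm round cap, top 73.5 mm above the worktable. Value: pressed down, 0 raised to 0.013 m fully down. A light spring (1 N at the top, 3 N at the bottom) raises it again. Over a nozzle it stops after about 3.5 mm; over an empty pocket it goes down the full 13 mm.
Not all that is in view belongs to the job. Leave any purple look-alike of the nozzle alone.

How it is judged:
On the way, in this order (a step that is already met when the one before it is completed fails the run):
1. with all covers shut, the empty pocket's feeler pin is pressed all the way down (value of joint each of cover_1, cover_2, cover_3, cover_4 below 0.01 m and value of joint any of pin_1, pin_2, pin_3, pin_4 above 0.0105 m), for 0.05 s.
2. a cover is slid back (value of joint any of cover_1, cover_2, cover_3, cover_4 above 0.095 m), for 0.1 s.
3. the nozzle stands on the seat of that open pocket, let go ((((x of nozzle in the frame of tray between -0.014 and 0.014 m and y of nozzle in the frame of tray between 0.079 and 0.107 m and z of nozzle in the frame of tray between 0 and 0.01 m and angle between nozzle's own z axis and vertical below 0.15 rad) and value of joint cover_1 above 0.06 m) or ((x of nozzle in the frame of tray between -0.014 and 0.014 m and y of nozzle in the frame of tray between 0.017 and 0.045 m and z of nozzle in the frame of tray between 0 and 0.01 m and angle between nozzle's own z axis and vertical below 0.15 rad) and value of joint cover_2 above 0.06 m) or ((x of nozzle in the frame of tray between -0.014 and 0.014 m and y of nozzle in the frame of tray between -0.045 and -0.017 m and z of nozzle in the frame of tray between 0 and 0.01 m and angle between nozzle's own z axis and vertical below 0.15 rad) and value of joint cover_3 above 0.06 m) or ((x of nozzle in the frame of tray between -0.014 and 0.014 m and y of nozzle in the frame of tray between -0.107 and -0.079 m and z of nozzle in the frame of tray between 0 and 0.01 m and angle between nozzle's own z axis and vertical below 0.15 rad) and value of joint cover_4 above 0.06 m)) and contact force between nozzle and the fingers below 0.05 N), for 0.2 s.
At the end, for the whole second after the job is handed in: The nozzle stands still and upright (within 0.15 rad) on a pocket's floor, within 14 mm of the seat centre in x and in y, all four covers are shut to within 6 mm, and all pins are up to within 4 mm (((x of nozzle in the frame of tray between -0.014 and 0.014 m and y of nozzle in the frame of tray between 0.079 and 0.107 m and z of nozzle in the frame of tray between 0 and 0.01 m and angle between nozzle's own z axis and vertical below 0.15 rad) or (x of nozzle in the frame of tray between -0.014 and 0.014 m and y of nozzle in the frame of tray between 0.017 and 0.045 m and z of nozzle in the frame of tray between 0 and 0.01 m and angle between nozzle's own z axis and vertical below 0.15 rad) or (x of nozzle in the frame of tray between -0.014 and 0.014 m and y of nozzle in the frame of tray between -0.045 and -0.017 m and z of nozzle in the frame of tray between 0 and 0.01 m and angle between nozzle's own z axis and vertical below 0.15 rad) or (x of nozzle in the frame of tray between -0.014 and 0.014 m and y of nozzle in the frame of tray between -0.107 and -0.079 m and z of nozzle in the frame of tray between 0 and 0.01 m and angle between nozzle's own z axis and vertical below 0.15 rad)) and value of joint each of cover_1, cover_2, cover_3, cover_4 below 0.006 m and value of joint each of pin_1, pin_2, pin_3, pin_4 below 0.004 m and linear speed of nozzle below 0.02 m/s); the robot touches nothing.
It fails at once if two covers open at once (both by more than 20 mm) (value of joint each of cover_2, cover_1 above 0.02 m or value of joint each of cover_3, cover_1 above 0.02 m or value of joint each of cover_3, cover_2 above 0.02 m or value of joint each of cover_4, cover_1 above 0.02 m or value of joint each of cover_4, cover_2 above 0.02 m or value of joint each of cover_4, cover_3 above 0.02 m).
It also fails if it takes over 66 s, if anything falls off the work surface, if the arm or the gripper's body presses on something with over 40 N, if the wrist force passes 120 N, or if a joint passes its speed limit or range.

### The arm

A 6-joint arm with a two-finger parallel gripper is mounted at the origin on a cart in front of the work surface, level with it; the furniture and walls round the work are solid. World frame = base frame: x ahead of the robot, y to its left, z up, the work surface at z = 0. Lengths are in m, angles in rad, forces in N, time in s.
With the tool pointing down it reaches from about 0.275 to 0.75 m from the base axis. Payload 10.2 kg.
Tool frame: the origin (TCP) lies between the finger pads; the fingertips stand 14 mm ahead of it and the grasp point (between the pads) lies 5 mm behind it; z points along the fingers, y is the line along which they close (so a half turn about z gives the same grasp; the last joint's range is limited). The gripper opens to 88 mm and grips with 3 to 60 N. Pads are 18 mm wide; open, the fingers measure 123 mm over their backs; the gripper's body (75 mm by 187 mm) begins 45 mm behind the grasp point.
Start: joints at [-1.384, 0.313, 1.498, -0, 1.331, -0.223], TCP at [0.209, -0.482, 0.253] pointing down, gripper open.
Joint ranges: [-2.94, 2.94], [-0.97, 2.17], [0.19, 2.56], [-1.23, 4.37], [0.02, 3.11], [-2.88, 2.88]. Speed limits (rad/s): [2.39, 2.39, 3.01, 3.14, 3.14, 3.14].

### API

Orientations are given as a unit quaternion [x, y, z, w].
In Python, from plant import robot, capture, ticket, trace, mark_of gives the robot as it stands.
- The arm moves only by the shell command python3 -m creep 'ROWS' [FORCE]. ROWS is JSON, a list of rows, each an object of numbers: "fingers": the finger opening in mm, from 0 to 88.1; "dx", "dy", "dz": the shift along the tool's x, y, z in mm; "ax", "ay", "az": the turn, a rotation vector about the tool's x, y, z in rad. A call has 1 to 12 rows; each row shifts and turns the commanded pose from where the row before left it, along the tool's axes as they then stand; what a row does not reach is not made up. A row lasts 1/12 s, in which the tool goes at most 41.7 mm and 7.16 degrees, less where a joint would pass 70% of its speed; a pose out of reach is approached as far as the arm can. A call with a gripper value outside its range is refused whole. The fingers move at their own pace and stop on an object; FORCE is the grip in N (left out, the last holds). Time passes only in rows, so rows that do not move let the fingers close. It gives the time, the measured TCP pose, the force, the opening and the grip force at its end, in the units of the state.
- robot.get_obs(): the state, without advancing time (a new reading comes with each control period).
- capture(name): name is "scene" or "side" or "wrist"; returns a dict with "img" (400x640x3 uint8, blue, green, red), "z_map" (400x640 float32, m along the optical axis (not along the pixel's ray), 0 where there is no reading), "fovy" (degrees; the focal length in pixels is half the picture's height over the tangent of half this angle, whatever the lens; pixels are square), "cx", "cy" (the principal point, pixels), "k1" (the pictures are not rectified: a ray, as slopes to the right and down, at radius r is drawn at 1 + k1 r^2 times it, then the intrinsics apply), "xyz" and "attitude" of the camera in the world. Camera axes: x right, y down, z forward; pixel columns grow to the right and rows downward; lengths in m; the calibration is good to about 2 mm. A picture is of the moment at which its call begins.
- ticket.finish_job(): hands the job in; it is judged then, once.
Trained networks look in a picture, given as the dict that the camera call returned (one of the last four; its "shot" number tells which), for a name from the list of things; names that differ only in an ending like _2 or _b are one class to them, and where a whole thing is asked for, a point or a joint stands for the part that bears it (a point fixed in the world has none). Each returns a list of dicts, best first, with "confidence" (0 to 1); they miss things now and then, are a little off and sometimes report something else, mostly with a low value. They report only what shows in the picture. A call takes as long as a camera call. They do not tell look-alikes from the thing itself.
- trace(picture, label): "region" (400x640 bool, what is visible of it) and "box" ([left, top, right, bottom] in pixels, round what is visible of it).
- mark_of(picture, label): "location" ([column, row] in pixels: a listed point, or the origin of a listed thing).
The state is a dict: "time": time; "q": joint angles; "qd": joint speeds; "joint_torque": joint torques, N m; "eef_pos": TCP position; "tool_rot": TCP orientation; "contact_force": force on the tool from outside, world axes, zero at the start; "wrist_torque": the same for the moment, N m; "opening": finger opening in m; "grasp_force": force on a finger pad.
Only numpy, scipy, OpenCV 4.12 (cv2) and the standard library are available. Lean on these libraries where they do the work, as an engineer would, in place of code of your own. Each camera call takes 0.05 s, during which the arm holds its last target. There are 200 camera calls.

## Working session

There is one attempt and no reset: what is moved stays moved. The work goes in short steps, Python scripts to look and compute and a shell command to move; the robot and the scene stay as the last step left them, time stands still between calls to the robot, and variables do not carry over. Pictures are saved under pics/ and viewed, at most 10 in all, crops included, and the job is handed in when it is done.

```bash
ls; mkdir -p pics
cat > h.py <<'E'
import numpy as np, cv2
from scipy.spatial.transform import Rotation as R
from plant import robot, capture, ticket, trace, mark_of
def K(p):
    f=200/np.tan(np.radians(p["fovy"])/2); return np.array([[f,0,p["cx"]],[0,f,p["cy"]],[0,0,1.]])
def rays(p,uv):
    u=cv2.undistortPoints(np.array(uv,float).reshape(-1,1,2),K(p),np.array([p["k1"],0,0,0,0.])).reshape(-1,2)
    return np.c_[u,np.ones(len(u))]
def rot(p):
    a=np.array(p["attitude"]); return a if a.shape==(3,3) else R.from_quat(a).as_matrix()
def at_z(p,uv,z):
    d=rays(p,uv)@rot(p).T; o=np.array(p["xyz"]); return o+d*((z-o[2])/d[:,2])[:,None]
def cloud(p,mask):
    v,u=np.nonzero(mask&(p["z_map"]>0)); z=p["z_map"][v,u]
    return (rays(p,np.c_[u,v])*z[:,None])@rot(p).T+np.array(p["xyz"])
def st():
    o=robot.get_obs(); return {k:np.round(o[k],4).tolist() for k in("time","q","eef_pos","tool_rot","contact_force","opening","grasp_force")}
E
python3 - <<'E'
from h import *
print(st())
ps={n:capture(n) for n in("scene","side","wrist")}
for n,p in ps.items():
    cv2.imwrite(f"pics/{n}0.png",p["img"]); print(n,p["fovy"],p["k1"],np.round(p["xyz"],3),np.round(p["attitude"],3))
    for l in ["nozzle","tray","pin_1","cover_1"]:
        print(l,[(np.round(d["confidence"],2),d["box"]) for d in trace(p,l)][:6])
    for l in ["nozzle","tray","seat_1","pin_1"]:
        print("mk",l,[(np.round(d["confidence"],2),np.round(d["location"],1).tolist()) for d in mark_of(p,l)][:6])
E
```

```text
pics
{'time': 0.0, 'q': [-1.3844, 0.3134, 1.4984, 0.0, 1.331, -0.2234], 'eef_pos': [0.2091, -0.4813, 0.2522], 'tool_rot': [0.9791, 0.2035, 0.0, -0.0006], 'contact_force': [0.9598, 0.3343, -0.4762], 'opening': 0.088, 'grasp_force': 0.0}
scene 42.579756613425396 -0.07221190351343512 [-0.31 -0.54  0.52] [ 0.731 -0.431  0.266 -0.458]
nozzle [(np.float64(0.79), [387.2, 214.9, 406.5, 239.5]), (np.float64(0.76), [412.2, 194.5, 426.8, 217.7]), (np.float64(0.15), [205.2, 137.2, 353.3, 219.7])]
tray [(np.float64(0.77), [206.8, 135.9, 357.3, 221.7])]
pin_1 [(np.float64(0.57), [257.4, 154.7, 259.0, 168.1]), (np.float64(0.57), [299.3, 171.5, 307.3, 177.4]), (np.float64(0.56), [276.4, 169.0, 281.3, 172.7]), (np.float64(0.43), [234.7, 157.4, 239.9, 162.1])]
cover_1 [(np.float64(0.65), [277.2, 167.0, 327.9, 192.1]), (np.float64(0.63), [254.2, 164.7, 307.1, 185.4]), (np.float64(0.6), [219.6, 157.5, 262.3, 172.4]), (np.float64(0.57), [233.4, 154.5, 282.4, 180.6]), (np.float64(0.57), [203.5, 135.4, 358.3, 221.8]), (np.float64(0.28), [273.4, 164.7, 283.0, 173.8])]
mk nozzle [(np.float64(0.79), [421.9, 212.1]), (np.float64(0.57), [396.4, 236.3])]
mk tray [(np.float64(0.7), [269.4, 191.5])]
mk seat_1 [(np.float64(0.95), [235.7, 182.3]), (np.float64(0.79), [258.3, 189.2]), (np.float64(0.61), [278.4, 189.6]), (np.float64(0.59), [303.1, 200.7]), (np.float64(0.52), [269.6, 191.5])]Traceback (most recent call last):
  File "<stdin>", line 9, in <module>
ValueError: it knows: nozzle, seat, tray
```

Run:
```python
from h import *
for n in("scene","side"):
    p=capture(n); im=p["img"]
    if n=="side": print(p["fovy"],np.round(p["xyz"],3))
    # red blobs
    hsv=cv2.cvtColor(im,cv2.COLOR_BGR2HSV)
    for nm,lo,hi,z in(("red",(0,140,60),(8,255,255),.0735),("blue",(100,120,50),(125,255,255),.0735),("purple",(128,60,40),(165,255,255),.03)):
        m=cv2.inRange(hsv,lo,hi)
        if nm=="red": m|=cv2.inRange(hsv,(172,140,60),(180,255,255))
        c,l,s,ce=cv2.connectedComponentsWithStats(m)
        for i in range(1,c):
            if s[i,4]>6:
                P=cloud(p,l==i); print(n,nm,s[i].tolist(),np.round(P.mean(0),3) if len(P) else '',np.round(P.max(0),3) if len(P) else '')
    for d in trace(p,"nozzle"):
        P=cloud(p,d["region"]); b=d["box"]; print("noz",round(d["confidence"],2),b,np.round(np.median(P,0),3),np.round(P.max(0),3),im[d["region"]].mean(0).round())
    big=cv2.resize(im[100:300,150:470] if n=="scene" else im,(800,500),interpolation=cv2.INTER_CUBIC); cv2.imwrite(f"pics/{n}1.png",big)
```

```text
scene red [370, 100, 14, 7, 59] [1.256 0.104 0.035] [1.276 0.128 0.048]
scene red [235, 156, 4, 6, 23] [0.569 0.167 0.069] [0.574 0.172 0.076]
scene red [255, 161, 5, 7, 28] [0.566 0.107 0.069] [0.571 0.113 0.076]
scene red [277, 167, 5, 7, 30] [0.561 0.044 0.068] [0.566 0.049 0.075]
scene red [300, 172, 5, 8, 29] [ 0.557 -0.017  0.07 ] [ 0.563 -0.012  0.076]
scene blue [219, 164, 7, 7, 40] [0.512 0.164 0.069] [0.517 0.176 0.076]
scene blue [235, 168, 12, 9, 81] [0.508 0.11  0.07 ] [0.514 0.127 0.077]
scene blue [257, 174, 13, 10, 88] [0.505 0.048 0.069] [0.511 0.065 0.076]
scene blue [280, 181, 14, 9, 94] [ 0.501 -0.014  0.069] [0.506 0.003 0.076]
scene blue [509, 215, 34, 22, 391] [ 0.674 -0.473  0.01 ] [ 0.723 -0.439  0.248]
scene purple [414, 196, 14, 23, 216] [ 0.625 -0.266  0.02 ] [ 0.639 -0.251  0.046]
noz 0.63 [388.5, 214.4, 405.2, 242.0] [ 0.508 -0.253  0.024] [ 0.539 -0.236  0.051] [104. 113. 111.]
noz 0.61 [411.7, 196.4, 428.0, 219.0] [ 0.625 -0.266  0.019] [ 0.64  -0.25   0.046] [105.  52.  89.]
47.30771073507996 [ 0.564 -0.803  0.733]
side red [626, 108, 11, 3, 17] [1.54
[... 499 characters left out ...]
58] [-0.698  1.522 -0.039] [-0.69   1.616 -0.004]
side blue [304, 127, 5, 12, 40] [0.516 0.169 0.07 ] [0.52  0.193 0.076]
side blue [302, 141, 4, 12, 41] [0.512 0.107 0.07 ] [0.516 0.127 0.074]
side blue [299, 156, 5, 13, 52] [0.508 0.046 0.07 ] [0.513 0.066 0.074]
side blue [295, 172, 6, 14, 56] [ 0.505 -0.015  0.071] [0.509 0.008 0.075]
side blue [366, 369, 52, 31, 620] [ 0.683 -0.466  0.008] [ 0.726 -0.437  0.013]
side purple [350, 273, 16, 22, 236] [ 0.632 -0.27   0.019] [ 0.648 -0.224  0.044]
noz 0.65 [290.2, 266.3, 306.7, 289.8] [ 0.517 -0.258  0.024] [ 0.532 -0.244  0.05 ] [ 99. 109. 110.]
noz 0.5 [348.6, 274.8, 365.5, 293.5] [ 0.632 -0.27   0.017] [ 0.648 -0.231  0.044] [88. 52. 77.]
```

View pics/scene1.png

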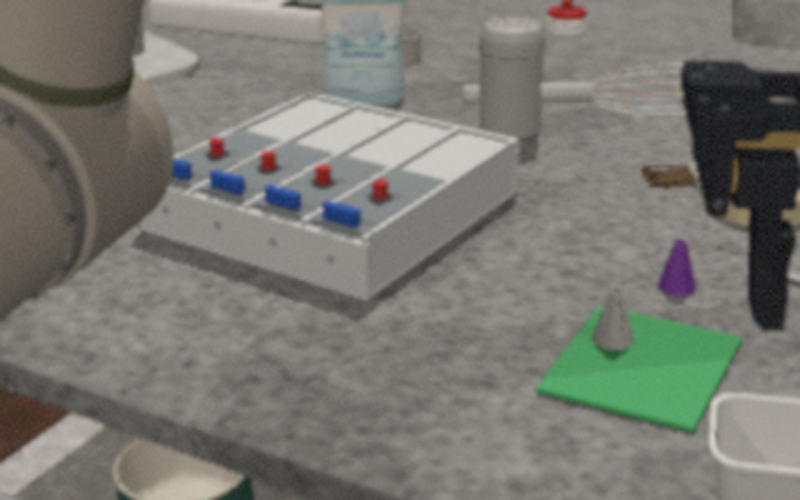

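View pics/side1.png

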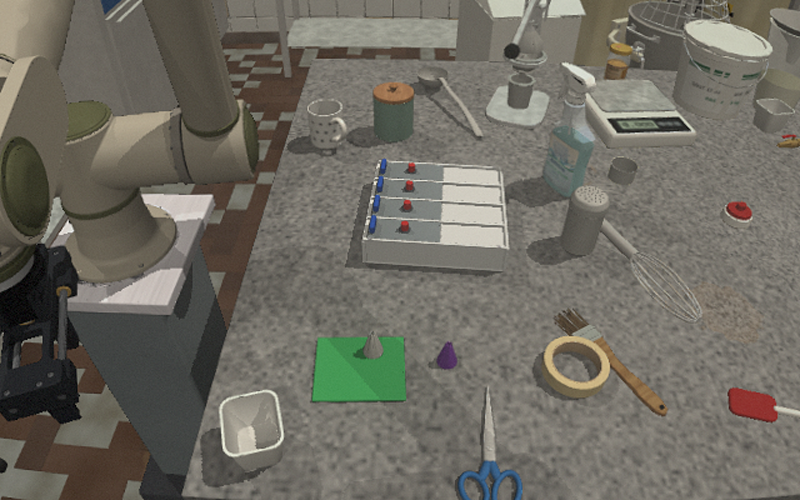

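The scene view shows the steel nozzle on the green board at about (396,228) px, with the purple look-alike at (420,208). The case has its blue grips in front and all covers are shut; its pins are in a row from (237,159) to (302,176). I'll turn the tool so that its y axis lies along case x, then move over the case.

```bash
python3 -m creep '[{"az":-0.11},{"az":-0.11},{"az":-0.11},{"az":-0.11},{"az":-0.11},{"az":-0.11},{"az":-0.11},{"az":-0.11},{"az":-0.11},{"az":-0.11,"dx":15,"dy":8},{"dx":33,"dy":18},{"dx":33,"dy":18}]' && python3 -m creep '[{"dx":33,"dy":18,"fingers":50},{"dx":33,"dy":18},{"dx":33,"dy":18},{"dx":33,"dy":18},{"dx":33,"dy":18},{"dx":33,"dy":18},{"dx":33,"dy":18},{"dx":33,"dy":18},{"dx":33,"dy":18},{"dx":33,"dy":18},{},{}]'
python3 - <<'E'
from h import *
print(st())
p=capture("wrist"); cv2.imwrite("pics/w1.png",p["img"]); print(np.round(p["xyz"],3),rot(p).round(2))
hsv=cv2.cvtColor(p["img"],cv2.COLOR_BGR2HSV)
for nm,lo,hi in(("red",(0,140,60),(8,255,255)),("blue",(100,120,50),(125,255,255))):
    m=cv2.inRange(hsv,lo,hi)
    if nm=="red": m|=cv2.inRange(hsv,(172,140,60),(180,255,255))
    c,l,s,ce=cv2.connectedComponentsWithStats(m)
    for i in range(1,c):
        if s[i,4]>30:
            P=cloud(p,l==i); T=P[P[:,2]>.071]; print(nm,s[i].tolist(),P.max(0).round(3),len(T),((T.min(0)+T.max(0))/2).round(4) if len(T) else '')
E
```

```text
{'time': 0.7, 'q': [-1.3844, 0.3129, 1.4977, 0.0, 1.331, -0.2234], 'eef_pos': [0.2092, -0.4815, 0.2527], 'tool_rot': [0.9791, 0.2035, 0.0, 0.0], 'contact_force': [-0.4263, -0.4795, -0.3639], 'opening': 0.0882, 'grasp_force': 0.0}
[ 0.268 -0.455  0.386] [[ 0.4  -0.89 -0.23]
 [-0.92 -0.39 -0.1 ]
 [-0.    0.25 -0.97]]invalid input at $[0]: expected keys fingers, dx, dy, dz, ax, ay, az
```

View pics/w1.png

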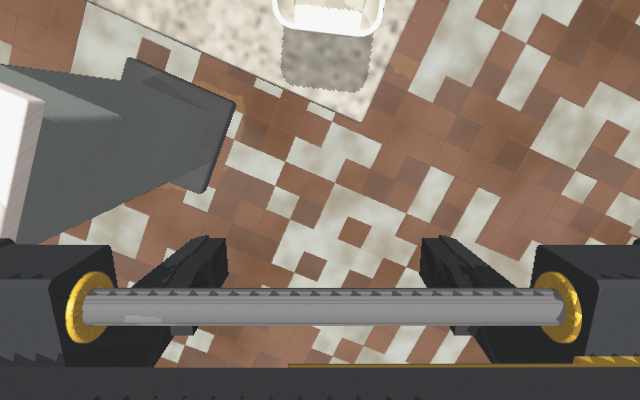

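The move was refused because each row needs every key. The wrist picture shows only the floor and the open fingers at about (205,270) and (440,270).

```bash
python3 -m creep '[{"fingers":50,"dx":0,"dy":0,"dz":0,"ax":0,"ay":0,"az":-0.11},{"fingers":50,"dx":0,"dy":0,"dz":0,"ax":0,"ay":0,"az":-0.11},{"fingers":50,"dx":0,"dy":0,"dz":0,"ax":0,"ay":0,"az":-0.11},{"fingers":50,"dx":0,"dy":0,"dz":0,"ax":0,"ay":0,"az":-0.11},{"fingers":50,"dx":0,"dy":0,"dz":0,"ax":0,"ay":0,"az":-0.11},{"fingers":50,"dx":0,"dy":0,"dz":0,"ax":0,"ay":0,"az":-0.11},{"fingers":50,"dx":0,"dy":0,"dz":0,"ax":0,"ay":0,"az":-0.11},{"fingers":50,"dx":0,"dy":0,"dz":0,"ax":0,"ay":0,"az":-0.11},{"fingers":50,"dx":0,"dy":0,"dz":0,"ax":0,"ay":0,"az":-0.11},{"fingers":50,"dx":15,"dy":8,"dz":0,"ax":0,"ay":0,"az":-0.11},{"fingers":50,"dx":33,"dy":18,"dz":0,"ax":0,"ay":0,"az":0},{"fingers":50,"dx":33,"dy":18,"dz":0,"ax":0,"ay":0,"az":0}]' && python3 -m creep '[{"fingers":50,"dx":33,"dy":18,"dz":0,"ax":0,"ay":0,"az":0},{"fingers":50,"dx":33,"dy":18,"dz":0,"ax":0,"ay":0,"az":0},{"fingers":50,"dx":33,"dy":18,"dz":0,"ax":0,"ay":0,"az":0},{"fingers":0,"dx":33,"dy":18,"dz":0,"ax":0,"ay":0,"az":0},{"fingers":0,"dx":33,"dy":18,"dz":0,"ax":0,"ay":0,"az":0},{"fingers":0,"dx":33,"dy":18,"dz":0,"ax":0,"ay":0,"az":0},{"fingers":0,"dx":33,"dy":18,"dz":0,"ax":0,"ay":0,"az":0},{"fingers":0,"dx":33,"dy":18,"dz":0,"ax":0,"ay":0,"az":0},{"fingers":0,"dx":33,"dy":18,"dz":0,"ax":0,"ay":0,"az":0},{"fingers":0,"dx":33,"dy":18,"dz":0,"ax":0,"ay":0,"az":0},{"fingers":0,"dx":33,"dy":18,"dz":0,"ax":0,"ay":0,"az":0},{"fingers":0,"dx":0,"dy":0,"dz":0,"ax":0,"ay":0,"az":0}]'
cat > w.py <<'E'
from h import *
def look(name=None):
    print(st())
    p=capture("wrist")
    if name: cv2.imwrite(name,p["img"])
    hsv=cv2.cvtColor(p["img"],cv2.COLOR_BGR2HSV)
    for nm,lo,hi in(("red",(0,140,60),(8,255,255)),("blue",(100,120,50),(125,255,255))):
        m=cv2.inRange(hsv,lo,hi)
        if nm=="red": m|=cv2.inRange(hsv,(172,140,60),(180,255,255))
        c,l,s,ce=cv2.connectedComponentsWithStats(m)
        for i in range(1,c):
            if s[i,4]>30:
                P=cloud(p,l==i)
                if len(P)==0: continue
                zt=np.percentile(P[:,2],95); T=P[P[:,2]>zt-.003]
                print(nm,s[i].tolist(),"zt",zt.round(4),len(T),((np.percentile(T,2,0)+np.percentile(T,98,0))/2).round(4))
    return p
E
python3 -c "
from w import *
look('pics/w2.png')"
```

```text
time: 1.75
eef_pos: [0.2596, -0.4038, 0.2524]
tool_rot: [0.729, 0.685, 0.0, -0.0]
contact_force: [0.7, 0.2, -0.3]
opening: 0.05
grasp_force: 0.0
time: 2.75
eef_pos: [0.4812, -0.0496, 0.2527]
tool_rot: [0.727, 0.687, 0.001, -0.0]
contact_force: [-0.2, -0.5, -0.1]
opening: 0.0005
grasp_force: 0.0
{'time': 2.75, 'q': [-0.3463, 0.2214, 1.6175, 0.0015, 1.3022, -0.2909], 'eef_pos': [0.4812, -0.0496, 0.2527], 'tool_rot': [0.7266, 0.6871, 0.0007, -0.0001], 'contact_force': [-0.2166, -0.4761, -0.1318], 'opening': 0.0005, 'grasp_force': 0.0}
red [407, 56, 19, 18, 270] zt 0.0754 212 [0.5653 0.0486 0.0742]
red [402, 130, 18, 16, 230] zt 0.0753 180 [ 0.5616 -0.0132  0.0743]
blue [344, 0, 13, 10, 109] zt 0.0746 64 [0.5106 0.0985 0.0733]
blue [343, 41, 12, 46, 528] zt 0.0753 460 [0.5076 0.0521 0.0741]
blue [341, 117, 12, 41, 435] zt 0.0754 400 [ 0.5038 -0.0096  0.0741]
```

View pics/w2.png

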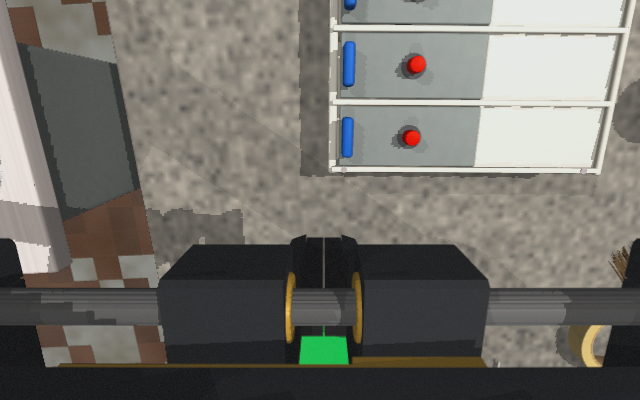

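Pins 4 and 3 are at px (411,138) and (416,65), matching z ≈ 0.074 and 62 mm spacing. The tool is already aligned with the case. I'll start with pin 4.

```bash
python3 -m creep '[{"fingers":0,"dx":14,"dy":26,"dz":0,"ax":0,"ay":0,"az":0},{"fingers":0,"dx":14,"dy":26,"dz":0,"ax":0,"ay":0,"az":0},{"fingers":0,"dx":13,"dy":26,"dz":0,"ax":0,"ay":0,"az":0},{"fingers":0,"dx":0,"dy":0,"dz":35,"ax":0,"ay":0,"az":0},{"fingers":0,"dx":0,"dy":0,"dz":35,"ax":0,"ay":0,"az":0},{"fingers":0,"dx":0,"dy":0,"dz":35,"ax":0,"ay":0,"az":0},{"fingers":0,"dx":0,"dy":0,"dz":35,"ax":0,"ay":0,"az":0},{"fingers":0,"dx":0,"dy":0,"dz":15,"ax":0,"ay":0,"az":0},{"fingers":0,"dx":0,"dy":0,"dz":0,"ax":0,"ay":0,"az":0},{"fingers":0,"dx":0,"dy":0,"dz":0,"ax":0,"ay":0,"az":0}]'
python3 -c "
from w import *
look()"
python3 -m creep '[{"fingers":0,"dx":0,"dy":0,"dz":5,"ax":0,"ay":0,"az":0},{"fingers":0,"dx":0,"dy":0,"dz":5,"ax":0,"ay":0,"az":0},{"fingers":0,"dx":0,"dy":0,"dz":2,"ax":0,"ay":0,"az":0},{"fingers":0,"dx":0,"dy":0,"dz":0,"ax":0,"ay":0,"az":0},{"fingers":0,"dx":0,"dy":0,"dz":0,"ax":0,"ay":0,"az":0}]'
python3 -m creep '[{"fingers":0,"dx":0,"dy":0,"dz":2,"ax":0,"ay":0,"az":0},{"fingers":0,"dx":0,"dy":0,"dz":0,"ax":0,"ay":0,"az":0},{"fingers":0,"dx":0,"dy":0,"dz":0,"ax":0,"ay":0,"az":0}]'
```

```text
time: 3.63
eef_pos: [0.5596, -0.019, 0.098]
tool_rot: [0.729, 0.685, -0.0, -0.0]
contact_force: [-0.2, -0.7, 0.4]
opening: 0.0003
grasp_force: 0.0
{'time': 3.6333, 'q': [-0.2431, 0.5535, 1.5731, -0.0001, 1.0156, -0.181], 'eef_pos': [0.5596, -0.019, 0.098], 'tool_rot': [0.7287, 0.6848, -0.0002, -0.0002], 'contact_force': [-0.1879, -0.6895, 0.357], 'opening': 0.0003, 'grasp_force': 0.0}
red [315, 88, 31, 32, 777] zt 0.0753 761 [0.5658 0.0487 0.0741]
red [315, 216, 29, 32, 543] zt 0.0758 332 [ 0.5619 -0.01    0.0824]
blue [186, 61, 34, 84, 2306] zt 0.0752 1676 [0.5083 0.0523 0.074 ]
blue [199, 195, 29, 50, 1247] zt 0.0751 831 [ 0.5049 -0.0028  0.0739]
time: 4.1
eef_pos: [0.5598, -0.0181, 0.086]
tool_rot: [0.728, 0.685, 0.0, 0.0]
contact_force: [0.4, -1.2, 1.5]
opening: 0.0007
grasp_force: 0.6
time: 4.35
eef_pos: [0.5598, -0.0181, 0.0838]
tool_rot: [0.728, 0.685, 0.0, 0.0]
contact_force: [0.3, -0.7, 1.9]
opening: 0.0
grasp_force: 0.8
```

```bash
python3 -m creep '[{"fingers":0,"dx":0,"dy":0,"dz":1.5,"ax":0,"ay":0,"az":0},{"fingers":0,"dx":0,"dy":0,"dz":0,"ax":0,"ay":0,"az":0},{"fingers":0,"dx":0,"dy":0,"dz":0,"ax":0,"ay":0,"az":0}]';python3 -m creep '[{"fingers":0,"dx":0,"dy":0,"dz":1.5,"ax":0,"ay":0,"az":0},{"fingers":0,"dx":0,"dy":0,"dz":0,"ax":0,"ay":0,"az":0},{"fingers":0,"dx":0,"dy":0,"dz":0,"ax":0,"ay":0,"az":0}]'
```

```text
time: 4.6
eef_pos: [0.5598, -0.018, 0.0823]
tool_rot: [0.728, 0.685, 0.0, 0.0]
contact_force: [0.3, -1.0, 1.5]
opening: 0.0005
grasp_force: 0.9
time: 4.85
eef_pos: [0.5597, -0.018, 0.0807]
tool_rot: [0.728, 0.685, 0.0, 0.0]
contact_force: [0.3, -0.6, 2.2]
opening: 0.0005
grasp_force: 1.0
```

```bash
python3 -m creep '[{"fingers":0,"dx":0,"dy":0,"dz":2,"ax":0,"ay":0,"az":0},{"fingers":0,"dx":0,"dy":0,"dz":2,"ax":0,"ay":0,"az":0},{"fingers":0,"dx":0,"dy":0,"dz":0,"ax":0,"ay":0,"az":0},{"fingers":0,"dx":0,"dy":0,"dz":0,"ax":0,"ay":0,"az":0}]';python3 -m creep '[{"fingers":0,"dx":0,"dy":0,"dz":1.5,"ax":0,"ay":0,"az":0},{"fingers":0,"dx":0,"dy":0,"dz":0,"ax":0,"ay":0,"az":0},{"fingers":0,"dx":0,"dy":0,"dz":0,"ax":0,"ay":0,"az":0}]';python3 -m creep '[{"fingers":0,"dx":0,"dy":0,"dz":1,"ax":0,"ay":0,"az":0},{"fingers":0,"dx":0,"dy":0,"dz":0,"ax":0,"ay":0,"az":0},{"fingers":0,"dx":0,"dy":0,"dz":0,"ax":0,"ay":0,"az":0}]'
```

```text
time: 5.18
eef_pos: [0.5597, -0.018, 0.0767]
tool_rot: [0.728, 0.685, 0.0, 0.0]
contact_force: [0.7, -0.5, 3.3]
opening: 0.0006
grasp_force: 1.4
time: 5.43
eef_pos: [0.5597, -0.018, 0.0752]
tool_rot: [0.728, 0.685, 0.0, 0.0]
contact_force: [1.4, 0.1, 2.6]
opening: 0.0005
grasp_force: 1.5
time: 5.68
eef_pos: [0.5599, -0.018, 0.0747]
tool_rot: [0.728, 0.685, 0.0, 0.0]
contact_force: [-0.1, -0.4, 7.2]
opening: 0.0008
grasp_force: 3.7
```

Pin 4 bottomed at about 13 mm, where the force jumped from about 3 N to 7 N. So pocket 4 is the empty one, and I'll pinch grip 4 next.

```bash
python3 -m creep '[{"fingers":50,"dx":0,"dy":0,"dz":-20,"ax":0,"ay":0,"az":0},{"fingers":50,"dx":0,"dy":0,"dz":-15,"ax":0,"ay":0,"az":0},{"fingers":50,"dx":2,"dy":-19,"dz":0,"ax":0,"ay":0,"az":0},{"fingers":50,"dx":2,"dy":-19,"dz":0,"ax":0,"ay":0,"az":0},{"fingers":50,"dx":1,"dy":-18,"dz":0,"ax":0,"ay":0,"az":0},{"fingers":50,"dx":0,"dy":0,"dz":0,"ax":0,"ay":0,"az":0},{"fingers":50,"dx":0,"dy":0,"dz":0,"ax":0,"ay":0,"az":0}]'
python3 -c "
from w import *
look('pics/w3.png')"
```

```text
time: 6.27
eef_pos: [0.5039, -0.0095, 0.1092]
tool_rot: [0.728, 0.685, -0.0, -0.0]
contact_force: [0.6, -0.8, 0.7]
opening: 0.0452
grasp_force: 0.0
{'time': 6.2667, 'q': [-0.2518, 0.4335, 1.7371, 0.0001, 0.9716, -0.1908], 'eef_pos': [0.5039, -0.0095, 0.1092], 'tool_rot': [0.7284, 0.6852, -0.0001, -0.0003], 'contact_force': [0.6145, -0.7814, 0.6935], 'opening': 0.0452, 'grasp_force': 0.0}
red [426, 103, 36, 30, 846] zt 0.0753 644 [0.5654 0.0488 0.0741]
red [418, 220, 32, 32, 744] zt 0.0752 502 [ 0.5616 -0.0126  0.0741]
blue [315, 0, 23, 22, 440] zt 0.0752 296 [0.5108 0.0993 0.0739]
blue [316, 78, 21, 77, 1517] zt 0.0752 1433 [0.5079 0.0523 0.074 ]
blue [317, 201, 19, 70, 1229] zt 0.0752 1088 [ 0.5041 -0.0092  0.074 ]
```

View pics/w3.png

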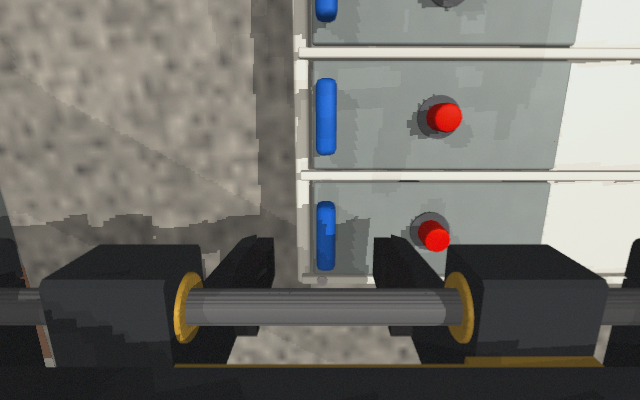

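Grip 4, at px (326,236), lies between the open fingers and the TCP is within 1 mm of it. The pin, at (433,236), is up and clear of the rear finger. I'll lower, pinch, then pull back.

```bash
python3 -m creep '[{"fingers":50,"dx":0,"dy":0,"dz":17,"ax":0,"ay":0,"az":0},{"fingers":50,"dx":0,"dy":0,"dz":17,"ax":0,"ay":0,"az":0},{"fingers":50,"dx":0,"dy":0,"dz":0,"ax":0,"ay":0,"az":0},{"fingers":5,"dx":0,"dy":0,"dz":0,"ax":0,"ay":0,"az":0},{"fingers":5,"dx":0,"dy":0,"dz":0,"ax":0,"ay":0,"az":0},{"fingers":5,"dx":0,"dy":0,"dz":0,"ax":0,"ay":0,"az":0},{"fingers":5,"dx":0,"dy":0,"dz":0,"ax":0,"ay":0,"az":0},{"fingers":5,"dx":0,"dy":0,"dz":0,"ax":0,"ay":0,"az":0},{"fingers":5,"dx":0,"dy":0,"dz":0,"ax":0,"ay":0,"az":0}]' 15
```

```text
time: 7.07
eef_pos: [0.5042, -0.0096, 0.0755]
tool_rot: [0.728, 0.685, 0.0, 0.0]
contact_force: [0.8, 0.5, -1.0]
opening: 0.0119
grasp_force: 0.0
```

```bash
python3 -m creep '[{"fingers":5,"dx":0,"dy":0,"dz":0,"ax":0,"ay":0,"az":0},{"fingers":5,"dx":0,"dy":0,"dz":0,"ax":0,"ay":0,"az":0},{"fingers":5,"dx":0,"dy":12,"dz":0,"ax":0,"ay":0,"az":0},{"fingers":5,"dx":0,"dy":12,"dz":0,"ax":0,"ay":0,"az":0},{"fingers":5,"dx":0,"dy":12,"dz":0,"ax":0,"ay":0,"az":0},{"fingers":5,"dx":0,"dy":12,"dz":0,"ax":0,"ay":0,"az":0},{"fingers":5,"dx":0,"dy":12,"dz":0,"ax":0,"ay":0,"az":0},{"fingers":5,"dx":0,"dy":12,"dz":0,"ax":0,"ay":0,"az":0},{"fingers":5,"dx":0,"dy":12,"dz":0,"ax":0,"ay":0,"az":0},{"fingers":5,"dx":0,"dy":12,"dz":0,"ax":0,"ay":0,"az":0},{"fingers":5,"dx":0,"dy":12,"dz":0,"ax":0,"ay":0,"az":0},{"fingers":5,"dx":0,"dy":5,"dz":0,"ax":0,"ay":0,"az":0}]'
python3 -m creep '[{"fingers":5,"dx":0,"dy":1,"dz":0,"ax":0,"ay":0,"az":0},{"fingers":5,"dx":0,"dy":0,"dz":0,"ax":0,"ay":0,"az":0},{"fingers":5,"dx":0,"dy":0,"dz":0,"ax":0,"ay":0,"az":0}]'
```

```text
time: 8.07
eef_pos: [0.6176, -0.0166, 0.0755]
tool_rot: [0.728, 0.685, -0.0, 0.0]
contact_force: [-2.0, -0.6, 5.8]
opening: 0.0099
grasp_force: 15.0
time: 8.32
eef_pos: [0.6178, -0.0167, 0.0755]
tool_rot: [0.728, 0.685, 0.0, 0.0]
contact_force: [1.1, -0.9, 3.9]
opening: 0.0096
grasp_force: 15.0
```

```bash
python3 -m creep '[{"fingers":48,"dx":0,"dy":0,"dz":0,"ax":0,"ay":0,"az":0},{"fingers":48,"dx":0,"dy":0,"dz":0,"ax":0,"ay":0,"az":0},{"fingers":48,"dx":0,"dy":0,"dz":0,"ax":0,"ay":0,"az":0},{"fingers":48,"dx":0,"dy":0,"dz":0,"ax":0,"ay":0,"az":0},{"fingers":48,"dx":0,"dy":0,"dz":-35,"ax":0,"ay":0,"az":0},{"fingers":48,"dx":0,"dy":0,"dz":-35,"ax":0,"ay":0,"az":0},{"fingers":48,"dx":0,"dy":0,"dz":-30,"ax":0,"ay":0,"az":0},{"fingers":48,"dx":-30,"dy":-9,"dz":0,"ax":0,"ay":0,"az":0},{"fingers":48,"dx":-30,"dy":-9,"dz":0,"ax":0,"ay":0,"az":0},{"fingers":48,"dx":-30,"dy":-9,"dz":0,"ax":0,"ay":0,"az":0},{"fingers":48,"dx":-30,"dy":-9,"dz":0,"ax":0,"ay":0,"az":0},{"fingers":48,"dx":-30,"dy":-9,"dz":0,"ax":0,"ay":0,"az":0}]'
python3 -m creep '[{"fingers":48,"dx":-30,"dy":-9,"dz":0,"ax":0,"ay":0,"az":0},{"fingers":48,"dx":-30,"dy":-9,"dz":0,"ax":0,"ay":0,"az":0},{"fingers":48,"dx":-30,"dy":-9,"dz":0,"ax":0,"ay":0,"az":0},{"fingers":48,"dx":-30,"dy":-9,"dz":0,"ax":0,"ay":0,"az":0},{"fingers":48,"dx":0,"dy":0,"dz":0,"ax":0,"ay":0,"az":0},{"fingers":48,"dx":0,"dy":0,"dz":0,"ax":0,"ay":0,"az":0}]'
cat > n.py <<'E'
from h import *
def noz(cams=("wrist","scene","side"),name=None):
    for n in cams:
        p=capture(n)
        if name and n=="wrist": cv2.imwrite(name,p["img"])
        for d in trace(p,"nozzle"):
            P=cloud(p,d["region"])
            if len(P)<10: continue
            zt=np.percentile(P[:,2],98); T=P[P[:,2]>zt-.004]; B=P[P[:,2]<.018]
            print(n,round(d["confidence"],2),np.round(d["box"]),p["img"][d["region"]].mean(0).round(),"zt",zt.round(4),"tip",T.mean(0).round(4),"med",np.median(P,0).round(4),"mid",((np.percentile(P,1,0)+np.percentile(P,99,0))/2).round(4))
        for d in mark_of(p,"nozzle"): print(" mark",round(d["confidence"],2),np.round(d["location"]),at_z(p,[d["location"]],.006).round(4))
E
python3 -c "
from n import *
print(st()); noz(name='pics/w4.png')"
```

```text
time: 9.32
eef_pos: [0.563, -0.1647, 0.1752]
tool_rot: [0.728, 0.685, -0.0, -0.0]
contact_force: [0.9, 0.8, -0.8]
opening: 0.0483
grasp_force: 0.0
time: 9.82
eef_pos: [0.5199, -0.282, 0.175]
tool_rot: [0.729, 0.684, 0.0, -0.0]
contact_force: [1.1, 0.6, -0.2]
opening: 0.0478
grasp_force: 0.0
{'time': 9.8167, 'q': [-0.695, 0.5245, 1.3947, 0.0002, 1.223, -0.6316], 'eef_pos': [0.5199, -0.282, 0.175], 'tool_rot': [0.7292, 0.6843, 0.0, -0.0003], 'contact_force': [1.0643, 0.64, -0.206], 'opening': 0.0478, 'grasp_force': 0.0}
wrist 0.96 [302. 128. 337. 167.] [122. 138. 139.] zt 0.0506 tip [ 0.5161 -0.2491  0.0493] med [ 0.5174 -0.2464  0.0263] mid [ 0.5161 -0.2497  0.0291]
wrist 0.74 [434. 134. 479. 173.] [94. 41. 80.] zt 0.0447 tip [ 0.6318 -0.262   0.0433] med [ 0.627  -0.2596  0.02  ] mid [ 0.6317 -0.2623  0.0231]
 mark 0.66 [317. 148.] [[ 0.5153 -0.249   0.006 ]]
 mark 0.6 [452. 155.] [[ 0.6322 -0.2628  0.006 ]]
scene 0.82 [388. 215. 407. 239.] [110. 120. 117.] zt 0.0485 tip [ 0.514  -0.2513  0.0476] med [ 0.508  -0.2532  0.0227] mid [ 0.5315 -0.2507  0.0277]
scene 0.74 [412. 196. 428. 218.] [91. 46. 77.] zt 0.0399 tip [ 0.6281 -0.2642  0.0392] med [ 0.6246 -0.2655  0.0172] mid [ 0.637  -0.2596  0.0216]
 mark 0.75 [419. 211.] [[ 0.6399 -0.2587  0.006 ]]
 mark 0.67 [396. 236.] [[ 0.5166 -0.2543  0.006 ]]
side 0.47 [292. 265. 305. 289.] [107. 118. 120.] zt 0.048 tip [ 0.5169 -0.254   0.0464] med [ 0.5172 -0.2587  0.0244] mid [ 0.5166 -0.2554  0.0282]
 mark 0.7 [354. 289.] [[ 0.6273 -0.27    0.006 ]]
 mark 0.51 [297. 280.] [[ 0.5148 -0.2507  0.006 ]]
```

View pics/w4.png

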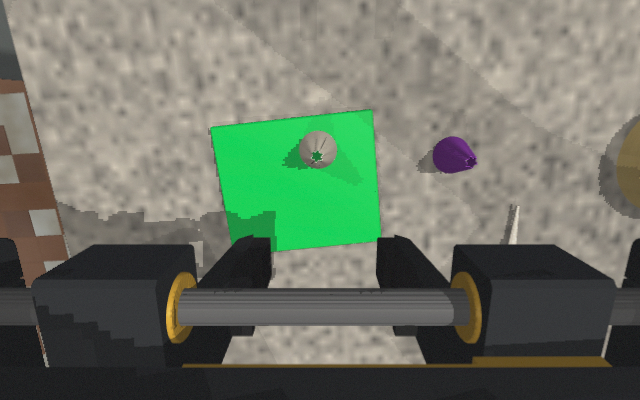

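The steel nozzle is at px (318,148), which gives (0.516, -0.249) with its tip at about z 0.050, as expected (6 + 44 mm). The purple one is at (455,155), 115 mm away, clear of the fingers.

```bash
python3 -m creep '[{"fingers":48,"dx":16,"dy":-3,"dz":0,"ax":0,"ay":0,"az":0},{"fingers":48,"dx":17,"dy":-3,"dz":0,"ax":0,"ay":0,"az":0},{"fingers":48,"dx":0,"dy":0,"dz":30,"ax":0,"ay":0,"az":0},{"fingers":48,"dx":0,"dy":0,"dz":30,"ax":0,"ay":0,"az":0},{"fingers":48,"dx":0,"dy":0,"dz":25,"ax":0,"ay":0,"az":0},{"fingers":48,"dx":0,"dy":0,"dz":0,"ax":0,"ay":0,"az":0},{"fingers":48,"dx":0,"dy":0,"dz":0,"ax":0,"ay":0,"az":0}]'
python3 -c "
from n import *
print(st()); noz(('wrist',))"
```

```text
time: 10.85
eef_pos: [0.5165, -0.2476, 0.0901]
tool_rot: [0.728, 0.685, -0.0, -0.001]
contact_force: [-0.2, -0.0, 0.6]
opening: 0.0481
grasp_force: 0.0
{'time': 10.85, 'q': [-0.6515, 0.5887, 1.5363, 0.0001, 1.0182, -0.5906], 'eef_pos': [0.5165, -0.2476, 0.0901], 'tool_rot': [0.7283, 0.6853, -0.0001, -0.0008], 'contact_force': [-0.211, -0.0302, 0.5847], 'opening': 0.0481, 'grasp_force': 0.0}
wrist 0.88 [303. 196. 350. 251.] [119. 134. 135.] zt 0.0503 tip [ 0.5161 -0.2483  0.049 ] med [ 0.5165 -0.2436  0.0264] mid [ 0.5164 -0.2496  0.0288]
wrist 0.58 [477. 198. 544. 244.] [97. 40. 82.] zt 0.0432 tip [ 0.6311 -0.2589  0.0421] med [ 0.6262 -0.2568  0.0191] mid [ 0.6291 -0.2598  0.023 ]
 mark 0.93 [324. 216.] [[ 0.516  -0.2502  0.006 ]]
 mark 0.64 [501. 218.] [[ 0.6321 -0.2582  0.006 ]]
```

```bash
python3 -m creep '[{"fingers":48,"dx":-1,"dy":0,"dz":25,"ax":0,"ay":0,"az":0},{"fingers":48,"dx":0,"dy":0,"dz":25,"ax":0,"ay":0,"az":0},{"fingers":48,"dx":0,"dy":0,"dz":14,"ax":0,"ay":0,"az":0},{"fingers":48,"dx":0,"dy":0,"dz":0,"ax":0,"ay":0,"az":0},{"fingers":15,"dx":0,"dy":0,"dz":0,"ax":0,"ay":0,"az":0},{"fingers":10,"dx":0,"dy":0,"dz":0,"ax":0,"ay":0,"az":0},{"fingers":10,"dx":0,"dy":0,"dz":0,"ax":0,"ay":0,"az":0},{"fingers":10,"dx":0,"dy":0,"dz":0,"ax":0,"ay":0,"az":0},{"fingers":10,"dx":0,"dy":0,"dz":0,"ax":0,"ay":0,"az":0},{"fingers":10,"dx":0,"dy":0,"dz":0,"ax":0,"ay":0,"az":0},{"fingers":10,"dx":0,"dy":0,"dz":0,"ax":0,"ay":0,"az":0},{"fingers":10,"dx":0,"dy":0,"dz":0,"ax":0,"ay":0,"az":0}]' 8
```

```text
time: 12.0
eef_pos: [0.5172, -0.2493, 0.0276]
tool_rot: [0.728, 0.685, 0.0, 0.001]
contact_force: [-0.7, 0.2, 7.0]
opening: 0.0275
grasp_force: 8.6
```

```bash
python3 -m creep '[{"fingers":10,"dx":0,"dy":0,"dz":-5,"ax":0,"ay":0,"az":0},{"fingers":10,"dx":0,"dy":0,"dz":-10,"ax":0,"ay":0,"az":0},{"fingers":10,"dx":0,"dy":0,"dz":-15,"ax":0,"ay":0,"az":0},{"fingers":10,"dx":0,"dy":0,"dz":0,"ax":0,"ay":0,"az":0},{"fingers":10,"dx":0,"dy":0,"dz":0,"ax":0,"ay":0,"az":0}]'
python3 -c "
from n import *
print(st()); noz(name='pics/w5.png')"
```

```text
time: 12.42
eef_pos: [0.5168, -0.249, 0.0571]
tool_rot: [0.728, 0.685, 0.0, 0.001]
contact_force: [-0.2, -0.1, -0.4]
opening: 0.0276
grasp_force: 7.7
{'time': 12.4167, 'q': [-0.6531, 0.6368, 1.5558, 0.0, 0.9473, -0.5922], 'eef_pos': [0.5168, -0.249, 0.0571], 'tool_rot': [0.7283, 0.6852, 0.0001, 0.0008], 'contact_force': [-0.1698, -0.1483, -0.3561], 'opening': 0.0276, 'grasp_force': 7.6891}
wrist 0.96 [295. 221. 353. 286.] [105. 116. 121.] zt 0.0762 tip [ 0.5161 -0.2447  0.0748] med [ 0.5165 -0.2415  0.0561] mid [ 0.5162 -0.2431  0.0571]
wrist 0.68 [499. 209. 591. 282.] [102.  43.  86.] zt 0.0446 tip [ 0.6319 -0.2619  0.0431] med [ 0.6278 -0.2569  0.0243] mid [ 0.6293 -0.2572  0.0231]
 mark 0.69 [324. 250.] [[ 0.5158 -0.2615  0.006 ]]
 mark 0.63 [525. 238.] [[ 0.6301 -0.2613  0.006 ]]
scene 0.62 [388. 204. 404. 226.] [ 97. 105. 104.] zt 0.076 tip [ 0.5131 -0.2538  0.075 ] med [ 0.509  -0.2577  0.0489] mid [ 0.5093 -0.2553  0.0562]
scene 0.57 [414. 197. 432. 218.] [93. 47. 79.] zt 0.0433 tip [ 0.631  -0.2634  0.042 ] med [ 0.625  -0.2664  0.0179] mid [ 0.6263 -0.2653  0.0226]
 mark 0.74 [421. 215.] [[ 0.6238 -0.2678  0.006 ]]
 mark 0.51 [397. 221.] [[ 0.5745 -0.233   0.006 ]]
side 0.8 [288. 254. 306. 282.] [89. 99. 99.] zt 0.0759 tip [ 0.5153 -0.2523  0.0748] med [ 0.516  -0.2583  0.0526] mid [ 0.5145 -0.2554  0.055 ]
side 0.7 [348. 275. 366. 296.] [89. 51. 78.] zt 0.0418 tip [ 0.6337 -0.2652  0.0408] med [ 0.6324 -0.2705  0.0169] mid [ 0.6334 -0.2672  0.0211]
 mark 0.79 [294. 272.] [[ 0.5079 -0.2311  0.006 ]]
 mark 0.78 [355. 290.] [[ 0.6284 -0.2704  0.006 ]]
```

View pics/w5.png

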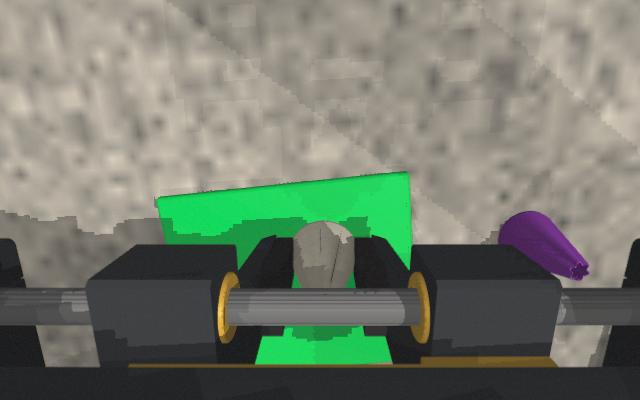

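The nozzle is upright between the pads at px (324,255), and the opening is steady at 27.6 mm. I'll carry it over pocket 4.

```bash
python3 -m creep '[{"fingers":10,"dx":0,"dy":0,"dz":-20,"ax":0,"ay":0,"az":0},{"fingers":10,"dx":0,"dy":0,"dz":-25,"ax":0,"ay":0,"az":0},{"fingers":10,"dx":0,"dy":0,"dz":-23,"ax":0,"ay":0,"az":0},{"fingers":10,"dx":10,"dy":1,"dz":0,"ax":0,"ay":0,"az":0},{"fingers":10,"dx":20,"dy":2.5,"dz":0,"ax":0,"ay":0,"az":0},{"fingers":10,"dx":20,"dy":2.5,"dz":0,"ax":0,"ay":0,"az":0},{"fingers":10,"dx":20,"dy":2.5,"dz":0,"ax":0,"ay":0,"az":0},{"fingers":10,"dx":20,"dy":2.5,"dz":0,"ax":0,"ay":0,"az":0},{"fingers":10,"dx":20,"dy":2.5,"dz":0,"ax":0,"ay":0,"az":0},{"fingers":10,"dx":20,"dy":2.5,"dz":0,"ax":0,"ay":0,"az":0},{"fingers":10,"dx":20,"dy":2.5,"dz":0,"ax":0,"ay":0,"az":0},{"fingers":10,"dx":20,"dy":2.5,"dz":0,"ax":0,"ay":0,"az":0}]'
python3 -m creep '[{"fingers":10,"dx":20,"dy":2.5,"dz":0,"ax":0,"ay":0,"az":0},{"fingers":10,"dx":20,"dy":2.5,"dz":0,"ax":0,"ay":0,"az":0},{"fingers":10,"dx":18,"dy":2.5,"dz":0,"ax":0,"ay":0,"az":0},{"fingers":10,"dx":10,"dy":1.5,"dz":0,"ax":0,"ay":0,"az":0},{"fingers":10,"dx":0,"dy":0,"dz":0,"ax":0,"ay":0,"az":0},{"fingers":10,"dx":0,"dy":0,"dz":0,"ax":0,"ay":0,"az":0},{"fingers":10,"dx":0,"dy":0,"dz":0,"ax":0,"ay":0,"az":0}]'
python3 -c "
from n import *
from w import look
p=look(); noz(('scene','side'))
for d in mark_of(p,'seat_4'): print(d['confidence'],np.round(d['location']),at_z(p,[d['location']],.005).round(4))
for n in ('scene','side'):
  q=capture(n)
  for d in mark_of(q,'seat_4')[:5]: print(n,round(d['confidence'],2),np.round(d['location']),at_z(q,[d['location']],.005).round(4))
  if n=='side': cv2.imwrite('pics/s6.png',cv2.resize(q['img'][80:280,230:430],(600,600),interpolation=2))
"
```

```text
time: 13.87
eef_pos: [0.5477, -0.079, 0.1235]
tool_rot: [0.728, 0.685, -0.0, -0.0]
contact_force: [0.5, -0.3, 0.3]
opening: 0.0271
grasp_force: 7.7
time: 14.45
eef_pos: [0.5608, -0.0139, 0.124]
tool_rot: [0.729, 0.685, -0.0, -0.0]
contact_force: [-0.6, -0.1, 0.2]
opening: 0.0276
grasp_force: 7.7
{'time': 14.45, 'q': [-0.2334, 0.5206, 1.5483, -0.0002, 1.073, -0.1717], 'eef_pos': [0.5608, -0.0139, 0.124], 'tool_rot': [0.7285, 0.685, -0.0002, -0.0001], 'contact_force': [-0.5525, -0.0757, 0.1689], 'opening': 0.0276, 'grasp_force': 7.6896}
red [320, 0, 16, 4, 44] zt 0.0657 27 [0.5695 0.1039 0.0646]
red [314, 102, 27, 27, 562] zt 0.0754 544 [0.5658 0.0486 0.0742]
red [505, 211, 36, 29, 749] zt 0.0751 451 [ 0.6741 -0.0198  0.074 ]
blue [197, 0, 28, 27, 634] zt 0.075 401 [0.5113 0.1009 0.0739]
blue [204, 79, 28, 71, 1615] zt 0.0753 1216 [0.5083 0.0523 0.074 ]
blue [410, 193, 25, 55, 1109] zt 0.075 768 [ 0.6167 -0.0123  0.0738]
scene 0.52 [412. 196. 429. 222.] [91. 47. 78.] zt 0.0439 tip [ 0.6301 -0.2633  0.0427] med [ 0.6249 -0.2655  0.0187] mid [ 0.6259 -0.264   0.0227]
scene 0.46 [300. 142
[... 306 characters left out ...]
.2637  0.006 ]]
side 0.72 [350. 276. 366. 292.] [91. 53. 80.] zt 0.0413 tip [ 0.6337 -0.2654  0.04  ] med [ 0.6326 -0.2706  0.0175] mid [ 0.6335 -0.2684  0.0217]
side 0.66 [316. 151. 331. 176.] [ 94. 102. 105.] zt 0.1445 tip [ 0.5597 -0.0179  0.1434] med [ 0.5603 -0.0231  0.1193] mid [ 0.5608 -0.0224  0.1234]
 mark 0.64 [319. 168.] [[0.5494 0.1048 0.006 ]]
 mark 0.64 [354. 288.] [[ 0.6274 -0.2663  0.006 ]]
scene 0.9 [239. 183.] [[0.5747 0.1683 0.005 ]]
scene 0.77 [257. 190.] [[0.5633 0.1096 0.005 ]]
scene 0.71 [302. 200.] [[ 0.5691 -0.01    0.005 ]]
scene 0.62 [280. 193.] [[0.5725 0.0501 0.005 ]]
side 0.75 [325. 184.] [[0.5664 0.0442 0.005 ]]
side 0.57 [323. 201.] [[ 0.5629 -0.0164  0.005 ]]
```

View pics/s6.png

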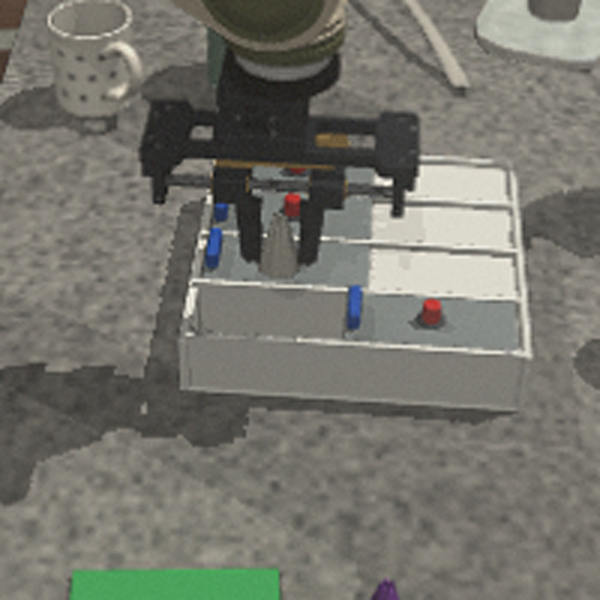

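The cover is open and the nozzle hangs upright between the fingers above pocket 4. The gripper is free of the grip at (355,305) and the pin at (432,312) in this crop. I'll lower it.

```bash
python3 -m creep '[{"fingers":10,"dx":1,"dy":1,"dz":20,"ax":0,"ay":0,"az":0},{"fingers":10,"dx":0,"dy":0,"dz":25,"ax":0,"ay":0,"az":0},{"fingers":10,"dx":0,"dy":0,"dz":25,"ax":0,"ay":0,"az":0},{"fingers":10,"dx":0,"dy":0,"dz":15,"ax":0,"ay":0,"az":0},{"fingers":10,"dx":0,"dy":0,"dz":6,"ax":0,"ay":0,"az":0},{"fingers":10,"dx":0,"dy":0,"dz":0,"ax":0,"ay":0,"az":0},{"fingers":10,"dx":0,"dy":0,"dz":0,"ax":0,"ay":0,"az":0}]'
python3 -m creep '[{"fingers":10,"dx":0,"dy":0,"dz":2,"ax":0,"ay":0,"az":0},{"fingers":10,"dx":0,"dy":0,"dz":0,"ax":0,"ay":0,"az":0},{"fingers":10,"dx":0,"dy":0,"dz":0,"ax":0,"ay":0,"az":0}]'
python3 -m creep '[{"fingers":10,"dx":0,"dy":0,"dz":1.5,"ax":0,"ay":0,"az":0},{"fingers":10,"dx":0,"dy":0,"dz":0,"ax":0,"ay":0,"az":0},{"fingers":10,"dx":0,"dy":0,"dz":0,"ax":0,"ay":0,"az":0}]'
```

```text
time: 15.63
eef_pos: [0.5625, -0.0122, 0.0339]
tool_rot: [0.728, 0.685, 0.0, 0.0]
contact_force: [0.8, -0.5, 0.8]
opening: 0.0273
grasp_force: 7.7
time: 15.88
eef_pos: [0.5624, -0.0122, 0.0319]
tool_rot: [0.728, 0.685, 0.0, 0.0]
contact_force: [-1.1, -0.2, -0.5]
opening: 0.0276
grasp_force: 7.7
time: 16.13
eef_pos: [0.562, -0.0122, 0.0298]
tool_rot: [0.728, 0.685, 0.0, 0.0]
contact_force: [-0.0, -0.2, -0.3]
opening: 0.0278
grasp_force: 7.7
```

```bash
python3 -m creep '[{"fingers":10,"dx":0,"dy":0,"dz":1.5,"ax":0,"ay":0,"az":0},{"fingers":10,"dx":0,"dy":0,"dz":0,"ax":0,"ay":0,"az":0},{"fingers":10,"dx":0,"dy":0,"dz":0,"ax":0,"ay":0,"az":0}]'
python3 -m creep '[{"fingers":10,"dx":0,"dy":0,"dz":1,"ax":0,"ay":0,"az":0},{"fingers":10,"dx":0,"dy":0,"dz":0,"ax":0,"ay":0,"az":0},{"fingers":10,"dx":0,"dy":0,"dz":0,"ax":0,"ay":0,"az":0}]'
```

```text
time: 16.38
eef_pos: [0.562, -0.0121, 0.0281]
tool_rot: [0.728, 0.685, -0.0, -0.0]
contact_force: [0.3, 0.7, 0.2]
opening: 0.0275
grasp_force: 7.7
time: 16.63
eef_pos: [0.562, -0.0121, 0.0272]
tool_rot: [0.728, 0.685, -0.0, -0.0]
contact_force: [0.2, -0.7, -0.3]
opening: 0.0277
grasp_force: 7.7
```

```bash
python3 -m creep '[{"fingers":10,"dx":0,"dy":0,"dz":0.8,"ax":0,"ay":0,"az":0},{"fingers":10,"dx":0,"dy":0,"dz":0,"ax":0,"ay":0,"az":0},{"fingers":10,"dx":0,"dy":0,"dz":0,"ax":0,"ay":0,"az":0}]'
python3 -c "
from n import *
print(st()); noz(('side','scene'))"
```

```text
time: 16.88
eef_pos: [0.5621, -0.0122, 0.0267]
tool_rot: [0.728, 0.685, 0.0, 0.0]
contact_force: [-1.2, -0.3, 3.7]
opening: 0.0276
grasp_force: 8.2
{'time': 16.8833, 'q': [-0.23, 0.6658, 1.6049, -0.0, 0.8705, -0.169], 'eef_pos': [0.5621, -0.0122, 0.0267], 'tool_rot': [0.7283, 0.6852, 0.0001, 0.0001], 'contact_force': [-1.2058, -0.3188, 3.6864], 'opening': 0.0276, 'grasp_force': 8.1667}
side 0.78 [347. 275. 366. 298.] [92. 55. 81.] zt 0.0418 tip [ 0.6333 -0.2664  0.0406] med [ 0.6332 -0.2702  0.0172] mid [ 0.6339 -0.2667  0.0216]
side 0.38 [318. 186. 327. 195.] [ 92. 100. 103.] zt 0.0474 tip [ 0.561  -0.0156  0.0459] med [ 0.5615 -0.0167  0.0426] mid [ 0.5605 -0.0147  0.0414]
 mark 0.7 [351. 288.] [[ 0.6209 -0.2679  0.006 ]]
 mark 0.58 [321. 197.] [[ 0.5577 -0.0044  0.006 ]]
scene 0.61 [412. 194. 428. 218.] [96. 51. 83.] zt 0.0442 tip [ 0.6308 -0.2639  0.0431] med [ 0.6249 -0.2657  0.0177] mid [ 0.6276 -0.2643  0.0226]
 mark 0.62 [419. 215.] [[ 0.6235 -0.2635  0.006 ]]
```

Contact at 3.7 N, with the nozzle tip at about z 0.047–0.049, so it's standing on the floor. Letting go and lifting.

```bash
python3 -m creep '[{"fingers":30,"dx":0,"dy":0,"dz":0,"ax":0,"ay":0,"az":0},{"fingers":36,"dx":0,"dy":0,"dz":0,"ax":0,"ay":0,"az":0},{"fingers":44,"dx":0,"dy":0,"dz":0,"ax":0,"ay":0,"az":0},{"fingers":44,"dx":0,"dy":0,"dz":0,"ax":0,"ay":0,"az":0},{"fingers":44,"dx":0,"dy":0,"dz":0,"ax":0,"ay":0,"az":0},{"fingers":44,"dx":0,"dy":0,"dz":0,"ax":0,"ay":0,"az":0},{"fingers":44,"dx":0,"dy":0,"dz":-15,"ax":0,"ay":0,"az":0},{"fingers":44,"dx":0,"dy":0,"dz":-25,"ax":0,"ay":0,"az":0},{"fingers":44,"dx":0,"dy":0,"dz":-35,"ax":0,"ay":0,"az":0},{"fingers":44,"dx":-10,"dy":0,"dz":-25,"ax":0,"ay":0,"az":0},{"fingers":44,"dx":-20,"dy":0,"dz":0,"ax":0,"ay":0,"az":0},{"fingers":44,"dx":0,"dy":0,"dz":0,"ax":0,"ay":0,"az":0}]'
python3 -c "
from n import *
print(st()); noz(name='pics/w7.png')
p=capture('wrist')
for d in mark_of(p,'seat_4'): print(round(d['confidence'],2),np.round(d['location']),at_z(p,[d['location']],.005).round(4))"
```

```text
time: 18.18
eef_pos: [0.5608, -0.0443, 0.1279]
tool_rot: [0.729, 0.685, 0.001, 0.002]
contact_force: [-0.4, -0.2, -1.1]
opening: 0.044
grasp_force: 0.0
{'time': 18.1833, 'q': [-0.2869, 0.517, 1.5424, -0.0007, 1.0787, -0.224], 'eef_pos': [0.5608, -0.0443, 0.1279], 'tool_rot': [0.7289, 0.6846, 0.0006, 0.0016], 'contact_force': [-0.3586, -0.1513, -1.1114], 'opening': 0.044, 'grasp_force': 0.0}
wrist 0.62 [299. 135. 341. 177.] [105. 115. 120.] zt 0.0496 tip [ 0.5612 -0.0116  0.0483] med [ 0.5619 -0.0085  0.0253] mid [ 0.5613 -0.0125  0.0283]
 mark 0.66 [320. 154.] [[ 0.5596 -0.0113  0.006 ]]
scene 0.71 [413. 195. 428. 218.] [93. 49. 80.] zt 0.0445 tip [ 0.6316 -0.2636  0.0431] med [ 0.6255 -0.2654  0.0181] mid [ 0.6682 -0.2593  0.0229]
scene 0.69 [213. 154. 262. 175.] [115. 106. 105.] zt 0.0755 tip [0.5317 0.1674 0.0741] med [0.5677 0.1659 0.0599] mid [0.5723 0.169  0.0668]
scene 0.6 [302. 182. 306. 190.] [115. 121. 124.] zt 0.0495 tip [ 0.5612 -0.0153  0.0476] med [ 0.5588 -0.0152  0.0441] mid [ 0.5599 -0.0152  0.0429]
scene 0.22 [205. 136. 360. 218.] [129. 129. 130.] zt 0.0743 tip [0.5479 0.066  0.0805] med [0.5633 0.0393 0.0534] mid [0.6169 0.0727 0.0393]
 mark 0.8 [419. 212.] [[ 0.634  -0.2603  0.006 ]]
 mark 0.46 [302. 200.] [[ 0.5638 -0.0139  0.006 ]]
side 0.79 [346. 274. 366. 294.] [92. 55. 81.] zt 0.0426 tip [ 0.6334 -0.2651  0.0413] med [ 0.6326 -0.2705  0.0161] mid [ 0.6335 -0.2678  0.0209]
side 0.36 [318. 183. 326. 194.] [109. 119. 123.] zt 0.0485 tip [ 0.5613 -0.0176  0.0464] med [ 0.5616 -0.0181  0.0437] mid [ 0.5617 -0.0159  0.043 ]
side 0.28 [310. 145. 355. 159.] [112. 116. 119.] zt 0.0983 tip [ 0.5791 -0.0552  0.1698] med [0.5658 0.1004 0.0567] mid [0.58   0.0462 0.1071]
 mark 0.62 [323. 199.] [[ 0.5616 -0.0112  0.006 ]]
 mark 0.5 [357. 291.] [[ 0.6321 -0.273   0.006 ]]
0.95 [324. 162.] [[ 0.5611 -0.0136  0.005 ]]
```

View pics/w7.png

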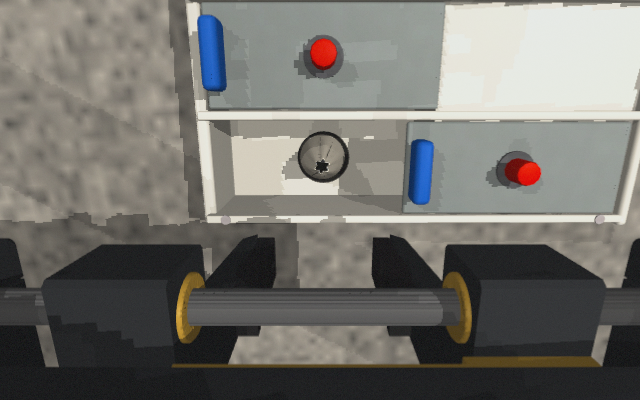

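The nozzle stands upright and concentric on the black seat at px (323,157). I'll pinch grip 4, at (421,172), and close the cover.

```bash
python3 -m creep '[{"fingers":46,"dx":16,"dy":27,"dz":0,"ax":0,"ay":0,"az":0},{"fingers":46,"dx":15,"dy":28,"dz":0,"ax":0,"ay":0,"az":0},{"fingers":46,"dx":0,"dy":0,"dz":10,"ax":0,"ay":0,"az":0},{"fingers":46,"dx":0,"dy":0,"dz":0,"ax":0,"ay":0,"az":0},{"fingers":46,"dx":0,"dy":0,"dz":0,"ax":0,"ay":0,"az":0}]'
python3 -c "
from w import *
look()"
```

```text
time: 19.15
eef_pos: [0.6161, -0.0145, 0.1156]
tool_rot: [0.728, 0.685, -0.001, -0.001]
contact_force: [-0.5, 0.5, 0.2]
opening: 0.0459
grasp_force: 0.0
{'time': 19.15, 'q': [-0.2132, 0.6404, 1.3679, -0.0001, 1.1355, -0.1524], 'eef_pos': [0.6161, -0.0145, 0.1156], 'tool_rot': [0.7283, 0.6853, -0.0007, -0.0009], 'contact_force': [-0.5102, 0.4515, 0.1857], 'opening': 0.0459, 'grasp_force': 0.0}
red [205, 0, 20, 6, 74] zt 0.0674 32 [0.5697 0.1041 0.0666]
red [203, 107, 34, 29, 758] zt 0.0753 604 [0.5662 0.0487 0.0742]
red [416, 220, 31, 31, 691] zt 0.0752 468 [ 0.6744 -0.0198  0.0741]
blue [72, 0, 38, 30, 928] zt 0.075 486 [0.5118 0.1011 0.0739]
blue [86, 84, 41, 73, 2246] zt 0.0751 1310 [0.5084 0.0523 0.0739]
blue [318, 202, 19, 67, 1176] zt 0.0752 1016 [ 0.617  -0.0162  0.074 ]
```

```bash
python3 -m creep '[{"fingers":46,"dx":-2,"dy":1,"dz":20,"ax":0,"ay":0,"az":0},{"fingers":46,"dx":0,"dy":0,"dz":20,"ax":0,"ay":0,"az":0},{"fingers":46,"dx":0,"dy":0,"dz":0,"ax":0,"ay":0,"az":0},{"fingers":5,"dx":0,"dy":0,"dz":0,"ax":0,"ay":0,"az":0},{"fingers":5,"dx":0,"dy":0,"dz":0,"ax":0,"ay":0,"az":0},{"fingers":5,"dx":0,"dy":0,"dz":0,"ax":0,"ay":0,"az":0},{"fingers":5,"dx":0,"dy":0,"dz":0,"ax":0,"ay":0,"az":0},{"fingers":5,"dx":0,"dy":0,"dz":0,"ax":0,"ay":0,"az":0},{"fingers":5,"dx":0,"dy":0,"dz":0,"ax":0,"ay":0,"az":0},{"fingers":5,"dx":0,"dy":0,"dz":0,"ax":0,"ay":0,"az":0},{"fingers":5,"dx":0,"dy":0,"dz":0,"ax":0,"ay":0,"az":0},{"fingers":5,"dx":0,"dy":0,"dz":0,"ax":0,"ay":0,"az":0}]' 15
python3 -m creep '[{"fingers":5,"dx":0,"dy":-8,"dz":0,"ax":0,"ay":0,"az":0},{"fingers":5,"dx":0,"dy":-12,"dz":0,"ax":0,"ay":0,"az":0},{"fingers":5,"dx":0,"dy":-12,"dz":0,"ax":0,"ay":0,"az":0},{"fingers":5,"dx":0,"dy":-12,"dz":0,"ax":0,"ay":0,"az":0},{"fingers":5,"dx":0,"dy":-12,"dz":0,"ax":0,"ay":0,"az":0},{"fingers":5,"dx":0,"dy":-12,"dz":0,"ax":0,"ay":0,"az":0},{"fingers":5,"dx":0,"dy":-12,"dz":0,"ax":0,"ay":0,"az":0},{"fingers":5,"dx":0,"dy":-12,"dz":0,"ax":0,"ay":0,"az":0},{"fingers":5,"dx":0,"dy":-12,"dz":0,"ax":0,"ay":0,"az":0},{"fingers":5,"dx":0,"dy":-8,"dz":0,"ax":0,"ay":0,"az":0},{"fingers":5,"dx":0,"dy":0,"dz":0,"ax":0,"ay":0,"az":0},{"fingers":5,"dx":0,"dy":0,"dz":0,"ax":0,"ay":0,"az":0}]'
```

```text
time: 20.2
eef_pos: [0.618, -0.0166, 0.0769]
tool_rot: [0.728, 0.685, 0.0, 0.0]
contact_force: [-2.0, 1.0, 5.2]
opening: 0.0098
grasp_force: 15.0
time: 21.2
eef_pos: [0.506, -0.0097, 0.0768]
tool_rot: [0.728, 0.685, 0.0, 0.0]
contact_force: [-0.6, 1.4, 7.7]
opening: 0.0099
grasp_force: 15.0
```

```bash
python3 -m creep '[{"fingers":5,"dx":0,"dy":-1.5,"dz":0,"ax":0,"ay":0,"az":0},{"fingers":5,"dx":0,"dy":0,"dz":0,"ax":0,"ay":0,"az":0},{"fingers":5,"dx":0,"dy":0,"dz":0,"ax":0,"ay":0,"az":0}]'
python3 -m creep '[{"fingers":5,"dx":0,"dy":-1,"dz":0,"ax":0,"ay":0,"az":0},{"fingers":5,"dx":0,"dy":0,"dz":0,"ax":0,"ay":0,"az":0},{"fingers":5,"dx":0,"dy":0,"dz":0,"ax":0,"ay":0,"az":0}]'
python3 -m creep '[{"fingers":46,"dx":0,"dy":0,"dz":0,"ax":0,"ay":0,"az":0},{"fingers":46,"dx":0,"dy":0,"dz":0,"ax":0,"ay":0,"az":0},{"fingers":46,"dx":0,"dy":0,"dz":0,"ax":0,"ay":0,"az":0},{"fingers":46,"dx":0,"dy":0,"dz":0,"ax":0,"ay":0,"az":0},{"fingers":46,"dx":0,"dy":0,"dz":-20,"ax":0,"ay":0,"az":0},{"fingers":46,"dx":0,"dy":0,"dz":-30,"ax":0,"ay":0,"az":0},{"fingers":46,"dx":-15,"dy":0,"dz":-30,"ax":0,"ay":0,"az":0},{"fingers":46,"dx":-25,"dy":0,"dz":0,"ax":0,"ay":0,"az":0},{"fingers":46,"dx":0,"dy":0,"dz":0,"ax":0,"ay":0,"az":0},{"fingers":46,"dx":0,"dy":0,"dz":0,"ax":0,"ay":0,"az":0},{"fingers":46,"dx":0,"dy":0,"dz":0,"ax":0,"ay":0,"az":0}]'
python3 -c "
from w import *
look('pics/w8.png')"
```

```text
time: 21.45
eef_pos: [0.505, -0.0096, 0.0769]
tool_rot: [0.728, 0.685, 0.0, 0.0]
contact_force: [-0.7, 2.0, 6.4]
opening: 0.0098
grasp_force: 15.0
time: 21.7
eef_pos: [0.5048, -0.0096, 0.0769]
tool_rot: [0.728, 0.685, 0.001, 0.001]
contact_force: [5.1, 2.6, 2.9]
opening: 0.0099
grasp_force: 15.0
time: 22.62
eef_pos: [0.5007, -0.0491, 0.1558]
tool_rot: [0.728, 0.685, -0.0, -0.001]
contact_force: [0.2, 0.0, -0.3]
opening: 0.0462
grasp_force: 0.0
{'time': 22.6167, 'q': [-0.3311, 0.3668, 1.6936, 0.0002, 1.0828, -0.2698], 'eef_pos': [0.5007, -0.0491, 0.1558], 'tool_rot': [0.7284, 0.6851, -0.0003, -0.0007], 'contact_force': [0.1952, 0.0184, -0.3088], 'opening': 0.0462, 'grasp_force': 0.0}
red [411, 32, 28, 29, 597] zt 0.0752 461 [0.5653 0.0485 0.0741]
red [405, 140, 26, 24, 475] zt 0.0754 370 [ 0.5616 -0.013   0.0741]
blue [319, 12, 17, 68, 1089] zt 0.0753 997 [0.5079 0.0522 0.074 ]
blue [319, 123, 16, 57, 881] zt 0.0753 807 [ 0.5041 -0.0094  0.074 ]
```

View pics/w8.png

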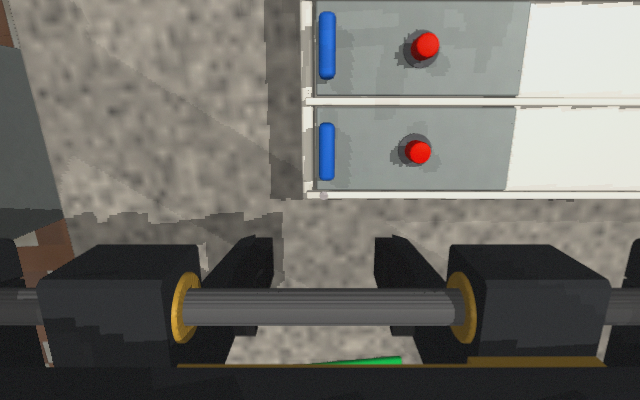

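Cover 4 is shut, with its grip at px (327,151), the same measured place as at the start. Pin 4, at (418,152), is up, and the robot is clear.

```bash
python3 -c "
from plant import ticket
print(ticket.finish_job())"
```

```text
the job is handed in; nothing more can be done
None
```

The job is handed in: pin 4 went all the way down, so the nozzle now stands upright on the seat of pocket 4 with cover 4 shut again and its pin up; the hand-in returned no verdict.

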